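# Free the lathe spindle and reset its tripped cutout

## Robot

A 6-joint arm with a two-finger parallel gripper is mounted at the origin on the work surface. World frame = base frame: x ahead of the robot, y to its left, z up, the work surface at z = 0. Lengths are in m, angles in rad, forces in N, time in s.
With the tool pointing down it reaches from about 0.25 to 0.725 m from the base axis. Payload 4 kg.
Tool frame: the origin (TCP) lies midway between the tips of the shut fingers; the grasp point (between the pads) lies 19 mm behind it; z points along the fingers, y is the line along which they close (so a half turn about z gives the same grasp; the last joint's range is limited). The gripper opens to 85 mm and grips with 20 to 120 N. Pads are 22 mm wide; open, the fingers measure 114 mm over their backs; the gripper's body (76 mm by 85 mm) begins 54 mm behind the grasp point. The pads swing forward as they close: fully open they stand 13 mm farther back than shut.
Start: joints at [1.231, 0.241, 0.005, 1.335, 0, 1.571], TCP at [0.167, 0.471, 0.21] pointing down, gripper open.
Joint ranges: [-2.72, 2.72], [-1.05, 1.87], [-1.09, 1.28], [-1.99, 2.15], [-1.42, 1.44], [-3.14, 3.14]. Speed limits (rad/s): [2.79, 2.79, 3.14, 3.14, 3.14, 3.14].

## Interface

Orientations are given as a unit quaternion [x, y, z, w].
In Python, from workcell import monitor, vision, job gives the robot as it stands.
- The arm moves only by the tool move_arm, never from a script. Its argument "moves" is a list that holds one entry, the list of rows, each a list of 5 numbers: the shift along the world's x, y, z in m, then the turn about the world's z in degrees, then the opening in per cent of the stroke, from 0 (shut) to 100 (fully open). In form: [[[x, y, z, turn, gripper], ...]]. A call has 1 to 5 rows; each row is the pose to reach, as a shift and turn from the pose commanded when the call began; what a row does not reach only later rows make up. A row lasts 1/8 s, in which the tool goes at most 62.5 mm and 10.7 degrees, less where a joint would pass 70% of its speed; a pose out of reach is approached as far as the arm can. A call with a gripper value outside its range is refused whole. The fingers move at their own pace and stop on an object; the grip force is fixed at half the most. Time passes only in rows, so rows that repeat a pose let the fingers close. It gives the time, the measured TCP pose, the force, the opening and the grip force at its end, in the units of the state.
- monitor.get_obs(): the state, without advancing time (a new reading comes with each control period).
- vision.camera(name): name is "scene" or "top" or "wrist"; returns a dict with "color" (400x640x3 uint8, red, green, blue), "camera_matrix" (3x3 intrinsics, pixels), "k1" (the pictures are not rectified: a ray, as slopes to the right and down, at radius r is drawn at 1 + k1 r^2 times it, then the intrinsics apply), "eye" and "attitude" of the camera in the world; the wrist camera has in their place "hand_eye" (4x4, takes a point from camera to tool coordinates, whose origin is the TCP and whose axes are the flange's). Camera axes: x right, y up, looking along -z (the intrinsics and any distortion apply to the point x, -y, -z); pixel columns grow to the right and rows downward; lengths in m; the calibration is good to about 2 mm. A picture is of the moment at which its call begins: read the wrist's pose just before it. There is no depth.
- job.job_done(): hands the job in; it is judged then, once.
The state is a dict: "clock": time; "joint_pos": joint angles; "joint_vel": joint speeds; "tau": joint torques, N m; "eef_pos": TCP position; "tool_rot": TCP orientation; "ft_force": force on the tool from outside, world axes, zero at the start; "ft_torque": the same for the moment, N m; "grip_width": finger opening in m; "grasp_force": force on a finger pad.
Only numpy, scipy, OpenCV 4.12 (cv2) and the standard library are available. Lean on these libraries where they do the work, as an engineer would, in place of code of your own. Each camera call takes 0.05 s, during which the arm holds its last target. There are 200 camera calls.

## Task

The lathe was switched on with its spindle locked and the motor cutout tripped. Take the drift punch from its wooden rest, drive the stuck brass locking pin all the way out of the steel lug from the hole side, and lay the punch back on its rest. Then reset the cutout: push its red-tipped lever fully off (white marks) and only then throw it fully on (green marks), without straining the lever against its stops or disturbing the goblet, bottle and tin, and let go.

Things in the scene. Friction and masses are not known exactly. Their poses are not given: they have to be found in the camera images.
- head: Green lathe headstock, fixed. Origin on the bench under the middle of its foot (100 x 140 mm); spindle along its y. At its -y end a disc (radius 40, axis at z 105 mm) and above it the steel lug: x +-22, y -73..-57, z 137..173 mm. A spindle nose (radius 18) juts to y -91 at z 105; beyond -y of the lug is free space. Bearing block behind (y -29..47) with a red cap, top 182 mm.
- lug_hole (a point): Centre of the mouth of the round 14 mm hole through the lug, on the lug's -y face, 155 mm above the bench; axes as the headstock's. The punch enters here, level, moving along the headstock's +y; the hole runs right through (16 mm).
- pin (a joint): Brass locking pin, 12 mm thick, stuck in the lug's hole; value in m driven along the headstock's +y. At 0 its flat end lies 4 mm inside the mouth; starts at 0 to 0.006, clear of the lug from 0.012, fully out at its stop, 0.032. About 9 N of friction all the way; stays where left. It slides in the bearing block, never leaves it, black knob on the +y end.
- punch: Steel drift punch, 140 mm long, about 90 g, loose. Long axis x; origin on that axis midway between the ends. Dark square body 12 mm wide from x -70 to +6 mm (yellow band near -32), round 11 mm neck to +20, round 7 mm shank to +70 with a flat tip. Lies level on its rest, axis 34 mm above the bench.
- punch_tip (a point): The flat tip of the punch, on its axis at x = +70 mm.
- punch_grip (a point): Grip point of the punch, from above, on its axis at x = -18 mm: 12 mm wide, free of the rest for 30 mm to each side along the punch.
- rest: Pale wooden punch rest, fixed: base 110 x 50 mm, 8 mm thick, two notched blocks (14 mm thick, 38 mm high, 36 mm wide) at x -57 and +27 mm. Notches along x, 14.6 mm wide, open on top; floors 28 mm (rear, square body) and 30.5 mm (front, shank) above the bench. Origin on the bench; the punch starts above it (at most 3 mm off along x), axes parallel.
- breaker: Green motor cutout box, fixed to the bench, 124 by 84 mm foot, 110 (x) by 70 (y) mm body, top 91 mm above the bench. Origin on the bench under its middle. White marks on top at its -x end (off), green marks at its +x end (on).
- lever_pivot (a point): Pivot of the trip lever, 85 mm above the bench in the middle of the box; the lever swings about the box's y axis.
- lever_tip (a point): Top end of the trip lever, 87 mm from the pivot. The lever is a 10 mm round steel rod with a red grip, 22 mm in diameter, over its last 27 mm.
- lever (a joint): Trip lever angle, rad: 0 upright, negative towards the box's -x (off), positive +x (on); hard stops at -0.7 and +0.7. Starts tripped near 0; stays where left; friction 0.1 N m. While tripped it is blocked beyond about +0.2. From -0.3 on a stiff reset latch raises this to 0.3 N m (7 N sideways 45 mm above the pivot, 10 N with the slant): not the stop. It frees the way to on only near -0.6.
- goblet: Small turned pale wood goblet, 86 mm high, 52 mm wide, loose; origin under its centre. Leave alone.
- oil: Amber oil bottle, 110 mm high, 52 mm wide, loose; origin under its centre. Leave alone.
- wax: Brass-coloured wax tin, 50 mm high, 72 mm wide, loose; origin under its centre. Leave alone.
There are look-alikes about, which are no part of the job. What is shaped like the head but blue, orange or purple is not meant.

How it is judged:
By the outcome, as a careful person would: the job done as asked, in the order asked, and still so for the second after the job is handed in, with the robot touching nothing.
It also fails if it takes over 67 s, if anything falls off the work surface, if the arm or the gripper's body presses on something with over 40 N, if the wrist force passes 120 N, or if a joint passes its speed limit or range.

## Working session

There is one attempt and no reset: what is moved stays moved. The work goes in short steps, Python scripts to look and compute and a tool call to move; the robot and the scene stay as the last step left them, time stands still between calls to the robot, and variables do not carry over. Pictures are saved under pics/ and viewed, at most 10 in all, crops included, and the job is handed in when it is done.

Besides the shell and the picture viewer there is one more tool, called after "Call:" by a JSON object that holds its "name" and its "arguments", one argument or row to a line. move_arm: Moves the arm, as the interface text tells. Its arguments: {"type":"object","properties":{"moves":{"type":"array","items":{"type":"array","items":{"type":"array","items":{"type":"number"}}}}},"required":["moves"]}

```bash
mkdir -p pics; cat > h.py <<'E'
import numpy as np, cv2
from scipy.spatial.transform import Rotation as R
from workcell import monitor, vision, job
def snap(name):
    o=monitor.get_obs(); c=vision.camera(name); c['obs']=o
    if name=='wrist':
        T=np.eye(4);T[:3,:3]=R.from_quat(o['tool_rot']).as_matrix();T[:3,3]=o['eef_pos']
        M=T@np.array(c['hand_eye']); c['E']=M[:3,3];c['A']=M[:3,:3]
    else:
        c['E']=np.array(c['eye']);a=np.array(c['attitude'])
        c['A']=R.from_quat(a).as_matrix() if a.size==4 else a
    c['K']=np.array(c['camera_matrix']); return c
def ray(c,u,v):
    p=cv2.undistortPoints(np.array([[[u,v]]],float),c['K'],np.array([c['k1'],0,0,0,0.]))[0,0]
    d=c['A']@np.array([p[0],-p[1],-1]); return d/np.linalg.norm(d)
def onz(c,u,v,z):
    d=ray(c,u,v); return c['E']+d*(z-c['E'][2])/d[2]
def proj(c,P):
    q=c['A'].T@(np.array(P)-c['E']); x=np.array([q[0],-q[1]])/-q[2]
    x=x*(1+c['k1']*(x@x)); return c['K'][:2,:2]@x+c['K'][:2,2]
def save(c,f,box=None,s=1):
    im=c['color'][...,::-1]
    if box: im=im[box[1]:box[3],box[0]:box[2]]
    cv2.imwrite(f,cv2.resize(im,None,fx=s,fy=s,interpolation=cv2.INTER_CUBIC))
E
python3 - <<'E'
from h import *
import pickle
for n in ('scene','top'):
    c=snap(n); save(c,f'pics/{n}0.png'); pickle.dump(c,open(n+'.pkl','wb')); print(n,c['E'],c['A'].round(2).tolist(),c['k1'])
E
```

```text
scene [ 1.02590099 -0.46766851  1.11296905] [[0.75, -0.53, 0.39], [0.66, 0.61, -0.44], [-0.0, 0.59, 0.81]] -0.0951990128677874
top [0.38171785 0.07128439 1.06853971] [[0.0, 0.98, -0.19], [-1.0, 0.0, 0.01], [0.01, 0.19, 0.98]] -0.03816086586006526
```

View pics/scene0.png

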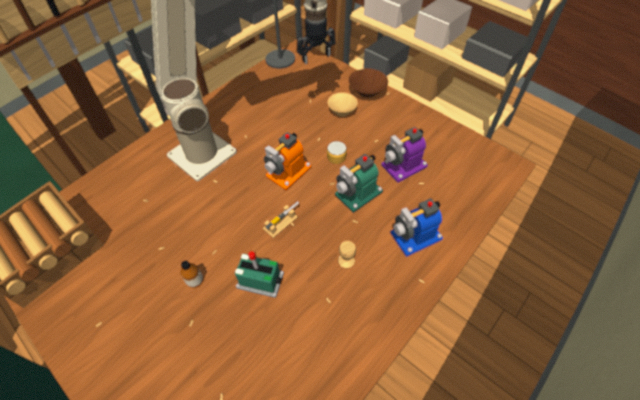

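View pics/top0.png

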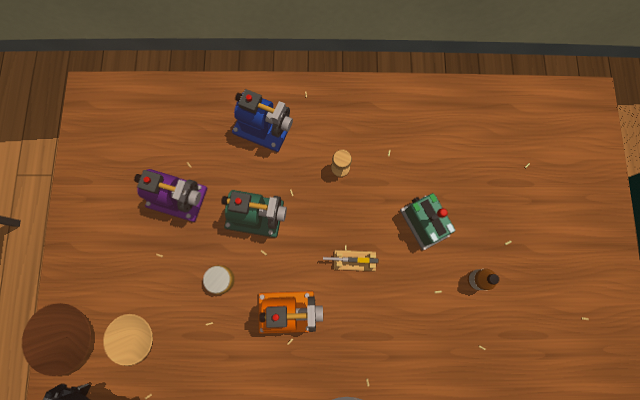

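Scene picture: the green head is at (358,183), among look-alikes: orange (286,160), purple (404,155) and blue (416,226). In the top picture these are green (255,213), orange (288,312), purple (170,195) and blue (262,122). The punch on its rest is at (355,261) with its tip to the left, and there is only one. The green cutout is at (428,221), goblet (342,163), oil (484,280), tin (217,280). I choose the green head and will check it in a close crop.

```bash
python3 - <<'E'
from h import *
import pickle
c=pickle.load(open('top.pkl','rb'))
save(c,'pics/topcrop.png',(210,175,470,290),3)
hsv=cv2.cvtColor(c['color'],cv2.COLOR_RGB2HSV)
g=cv2.inRange(hsv,(60,60,20),(95,255,255))
n,l,s,ce=cv2.connectedComponentsWithStats(g)
for i in range(1,n):
    if s[i,4]>150: print('green',s[i],ce[i])
r=cv2.inRange(hsv,(0,190,120),(4,255,255))|cv2.inRange(hsv,(174,190,120),(180,255,255))
n,l,s,ce=cv2.connectedComponentsWithStats(r)
for i in range(1,n):
    if s[i,4]>10: print('red',s[i],ce[i], onz(c,*ce[i],0.182))
y=cv2.inRange(hsv,(24,200,150),(34,255,255))
n,l,s,ce=cv2.connectedComponentsWithStats(y)
for i in range(1,n):
    if s[i,4]>10: print('yel',s[i],ce[i],onz(c,*ce[i],0.04))
E
```

```text
green [629 174  11  76 453] [635.71523179 201.08609272]
green [411 194  40  49 606] [429.7640264  215.70462046]
red [246  95   6   5  21] [248.47619048  96.71428571] [0.81656453 0.23706919 0.182     ]
red [144 177   6   5  25] [146.24 178.96] [0.61624142 0.46004787 0.182     ]
red [235 198   6   6  28] [237.78571429 200.5       ] [0.56742572 0.25117956 0.182     ]
red [440 209   7   7  43] [443.11627907 211.88372093] [ 0.54335215 -0.20662117  0.182     ]
red [273 314   6   7  33] [275.3030303  317.09090909] [0.31618212 0.16195    0.182     ]
```

View pics/topcrop.png

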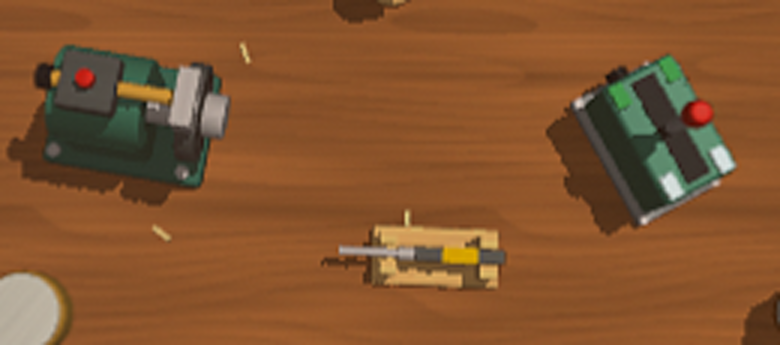

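Top crop: the green head's brass pin lies along (118,89)-(172,97), its lug is at (185,97) and its nose at (215,115), facing right (world −y). The punch runs from its tip (340,249) to its rear (503,257). On the cutout the white marks are at (696,172) and the green ones at (645,82). The choice of green head is confirmed.

```bash
python3 - <<'E'
from h import *
import pickle
c=pickle.load(open('top.pkl','rb'))
f=lambda x,y,z: onz(c,210+(x+.5)/3-.5,175+(y+.5)/3-.5,z)
P={'tip':f(340,249,.034),'rear':f(503,257,.040),'yel':f(460,256,.04),'pinA':f(118,89,.161),'pinB':f(172,97,.161),
'lugc1':f(170,124,.173),'lugc2':f(193,127,.173),'lugc3':f(200,68,.173),'cap':f(84,77,.185),'footR':f(182,172,.01),'footL':f(54,149,.01),
'gr':f(645,82,.091),'wh':f(696,172,.091),'red':f(698,112,.17)}
for k,v in P.items(): print(k,v.round(4))
a=lambda u,v:np.degrees(np.arctan2(*(P[v]-P[u])[[1,0]]))
print('punch',a('rear','tip'),'pin',a('pinB','pinA'),'foot',a('footR','footL'),'box',a('wh','gr'))
o=monitor.get_obs();print(R.from_quat(o['tool_rot']).as_matrix().round(3),o['grip_width'],o['ft_force'])
print(np.array(vision.camera('wrist')['hand_eye']).round(4))
E
```

```text
tip [0.4515 0.0597 0.034 ]
rear [ 0.4446 -0.0771  0.04  ]
yel [ 0.4454 -0.0409  0.04  ]
pinA [0.563  0.2296 0.161 ]
pinB [0.557  0.1885 0.161 ]
lugc1 [0.5342 0.1879 0.173 ]
lugc2 [0.532  0.1707 0.173 ]
lugc3 [0.5769 0.1666 0.173 ]
cap [0.5672 0.2509 0.185 ]
footR [0.5196 0.1974 0.01  ]
footL [0.5394 0.31   0.01  ]
gr [ 0.5846 -0.1905  0.091 ]
wh [ 0.5101 -0.2288  0.091 ]
red [ 0.5453 -0.2086  0.17  ]
punch 87.11070603984 pin 81.66967434502666 foot 80.00539601841207 box 27.247011104238986
[[-0.943  0.333 -0.001]
 [ 0.333  0.943 -0.002]
 [ 0.    -0.002 -1.   ]] 0.08523833188021528 [ 0.57890977  0.31830946 -0.80822559]
[[ 2.000e-04  9.475e-01  3.199e-01  8.240e-02]
 [ 1.000e+00 -0.000e+00 -6.000e-04  1.000e-04]
 [-5.000e-04  3.199e-01 -9.475e-01 -1.641e-01]
 [ 0.000e+00  0.000e+00  0.000e+00  1.000e+00]]
```

Call:
{"name": "move_arm", "arguments": {
  "moves": [
    [[0.03,-0.04,0.05,-10,100],[0.06,-0.095,0.06,-20,100],[0.09,-0.15,0.06,-30,100],[0.12,-0.205,0.06,-40,100],[0.15,-0.26,0.06,-50,100]]
  ]
}}

```text
clock: 0.78
eef_pos: [0.3133, 0.2166, 0.2698]
tool_rot: [0.572, 0.82, 0.0, 0.0]
ft_force: [0.9, -0.5, -0.5]
grip_width: 0.0857
grasp_force: 0.0
```

Call:
{"name": "move_arm", "arguments": {
  "moves": [
    [[0.03,-0.055,0,-10,100],[0.06,-0.11,0,-20,100],[0.09,-0.165,-0.02,-23.5,100],[0.12,-0.22,-0.06,-23.5,100],[0.13,-0.24,-0.09,-23.5,100]]
  ]
}}

```text
clock: 1.4
eef_pos: [0.4441, -0.0239, 0.1791]
tool_rot: [0.726, 0.688, 0.001, 0.001]
ft_force: [0.6, 0.8, 0.5]
grip_width: 0.0855
grasp_force: 0.0
```

```bash
python3 - <<'E'
from h import *
import pickle
c=snap('wrist'); save(c,'pics/w1.png'); pickle.dump(c,open('w1.pkl','wb'))
o=c['obs'];print(o['clock'],o['eef_pos'],R.from_quat(o['tool_rot']).as_matrix().round(3).tolist(),o['joint_vel'])
E
```

```text
1.4 [ 0.44407975 -0.02390812  0.17912021] [[0.054, 0.999, 0.002], [0.999, -0.054, -0.0], [-0.0, 0.002, -1.0]] [-0.55095422  0.43671811 -0.3249413  -0.74616486  0.00897804 -0.55941378]
```

View pics/w1.png

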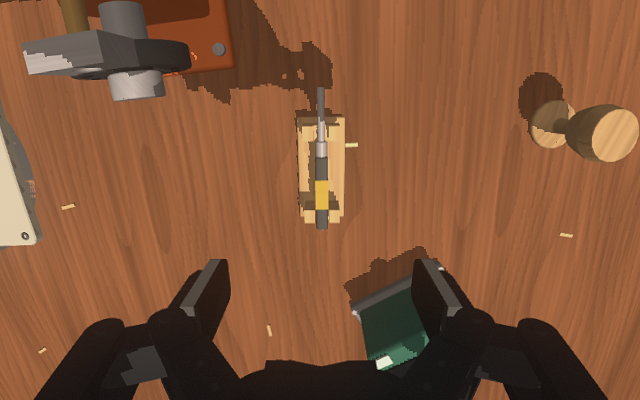

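Wrist picture: the punch runs from its tip (321,88) to its rear (322,228), with the yellow band around (321,195). The goblet is at (600,133), the orange look-alike is upper left, and the cutout is below right.

```bash
python3 - <<'E'
from h import *
import pickle
c=pickle.load(open('w1.pkl','rb'))
hsv=cv2.cvtColor(c['color'],cv2.COLOR_RGB2HSV)
y=cv2.inRange(hsv,(20,170,120),(32,255,255)); y[:, :280]=0; y[:,360:]=0; y[:160]=0
ys,xs=np.where(y>0); print(xs.min(),xs.max(),ys.min(),ys.max(),len(xs))
# shank/body columns by saturation (grey) per row
for v in (92,100,108,145,152,165,172,178,215,222):
    m=np.where(hsv[v,300:345,1]<90)[0]+300; print(v,m.min() if len(m) else None,m.max() if len(m) else None, onz(c,m.mean(),v,.036)[:2].round(4) if len(m) else '')
yb=onz(c,xs.mean(),(ys.min()+ys.max())/2,.040)
t=onz(c,321,88,.034);r=onz(c,322,228,.04)
print('tip',t,'rear',r,'yel',yb,onz(c,xs.mean(),ys.min(),.04),onz(c,xs.mean(),ys.max(),.04)); d=t-r;print(np.degrees(np.arctan2(d[1],d[0])),np.hypot(d[0],d[1]))
E
```

```text
315 327 181 208 126
92 317 323 [0.4484 0.0559]
100 317 323 [0.448  0.0488]
108 317 324 [0.4481 0.0416]
145 316 326 [0.4467 0.0073]
152 316 326 [0.4463 0.0005]
165 316 326 [ 0.4456 -0.0123]
172 316 326 [ 0.4453 -0.0193]
178 316 326 [ 0.4449 -0.0254]
215 317 327 [ 0.4439 -0.0646]
222 317 327 [ 0.4435 -0.0724]
tip [0.44948731 0.0593585  0.034     ] rear [ 0.44317879 -0.07736559  0.04      ] yel [ 0.44366961 -0.04113129  0.04      ] [ 0.44441624 -0.02727144  0.04      ] [ 0.44290179 -0.05538512  0.04      ]
87.3582193024393 0.13686955202641599
```

Call:
{"name": "move_arm", "arguments": {
  "moves": [
    [[-0.002,0.001,-0.06,1,60],[-0.002,0.001,-0.11,1,50],[-0.002,0.001,-0.13,1,50],[-0.002,0.001,-0.13,1,50]]
  ]
}}

```text
clock: 1.95
eef_pos: [0.4387, -0.0205, 0.0481]
tool_rot: [0.719, 0.695, -0.002, -0.002]
ft_force: [0.7, 0.2, 0.5]
grip_width: 0.0428
grasp_force: 0.0
```

```bash
python3 - <<'E'
from h import *
o=monitor.get_obs(); print(o['eef_pos'],o['joint_vel'].round(3) if hasattr(o['joint_vel'],'round') else o['joint_vel'])
c=snap('wrist')
hsv=cv2.cvtColor(c['color'],cv2.COLOR_RGB2HSV)
y=cv2.inRange(hsv,(20,170,120),(32,255,255)); y[:, :240]=0; y[:,400:]=0
n,l,s,ce=cv2.connectedComponentsWithStats(y)
i=1+s[1:,4].argmax(); print(s[i],ce[i],onz(c,*ce[i],.04)); Rm=R.from_quat(c['obs']['tool_rot']).as_matrix();print(np.degrees(np.arctan2(Rm[1,0],Rm[0,0])))
print((Rm.T@(onz(c,*ce[i],.04)-c['obs']['eef_pos'])))
E
```

```text
[ 0.43870425 -0.02048537  0.04807447] [ 0.001 -0.038  0.052  0.023 -0.    -0.001]
[339 280   2   9   9] [339.88888889 284.        ] [ 0.44969575 -0.05376125  0.04      ]
88.02835106558267
[-0.03287838  0.01217053  0.00801151]
```

Call:
{"name": "move_arm", "arguments": {
  "moves": [
    [[0.006,-0.0075,0,0,50],[0.006,-0.0075,-0.012,0,50],[0.006,-0.0075,-0.012,0,50]]
  ]
}}

```text
clock: 2.38
eef_pos: [0.4463, -0.0282, 0.0373]
tool_rot: [0.719, 0.695, -0.0, -0.0]
ft_force: [0.4, 0.5, -0.1]
grip_width: 0.0427
grasp_force: 0.0
```

```bash
python3 - <<'E'
from h import *
c=snap('wrist');print(c['obs']['eef_pos']); save(c,'pics/w2.png',(200,80,440,400),2)
e=c['obs']['eef_pos'];print(proj(c,[e[0],e[1],.04]),proj(c,[.445,-.028,.04]))
E
```

```text
[ 0.44630905 -0.02819247  0.03731476]
[320.38282907 244.57913276] [318.0217087  244.34109118]
```

View pics/w2.png

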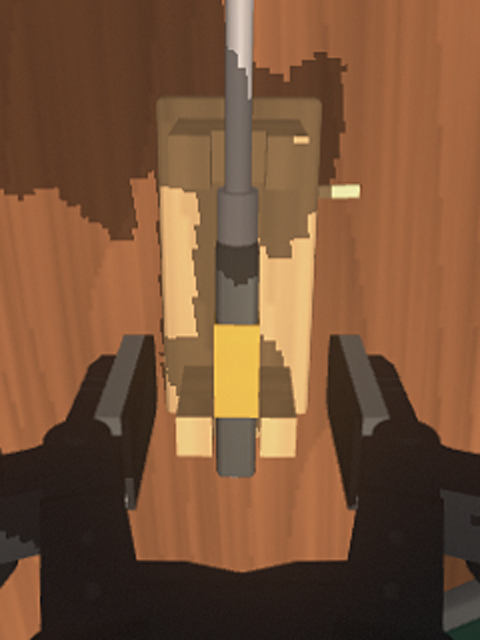

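Close crop: the punch (axis at crop column 238) lies centred between the pads (153 and 330). The yellow band is centred at crop (238,370), so the grip point is just ahead of it, as computed. Descend and close.

Call:
{"name": "move_arm", "arguments": {
  "moves": [
    [[-0.001,0,-0.012,0,50],[-0.001,0,-0.022,0,50],[-0.001,0,-0.022,0,25],[-0.001,0,-0.022,0,0],[-0.001,0,-0.022,0,0]]
  ]
}}

```text
clock: 3.05
eef_pos: [0.446, -0.0281, 0.0159]
tool_rot: [0.719, 0.695, 0.0, 0.0]
ft_force: [-0.1, 0.5, -1.0]
grip_width: 0.0087
grasp_force: 58.6
```

Call:
{"name": "move_arm", "arguments": {
  "moves": [
    [[0,0,0,0,0],[0,0,0,0,0],[0,0,0,0,0]]
  ]
}}

```text
clock: 3.42
eef_pos: [0.4459, -0.0281, 0.0158]
tool_rot: [0.719, 0.695, 0.0, 0.0]
ft_force: [-0.7, 0.6, -1.6]
grip_width: 0.0089
grasp_force: 58.6
```

Call:
{"name": "move_arm", "arguments": {
  "moves": [
    [[0,0,0.03,0,0],[0,0,0.08,0,0],[0.03,0.02,0.121,-4,0],[0.065,0.045,0.121,-7,0],[0.0865,0.06,0.121,-7,0]]
  ]
}}

```text
clock: 4.05
eef_pos: [0.5344, 0.033, 0.1378]
tool_rot: [0.76, 0.65, 0.001, 0.001]
ft_force: [-0.2, -0.4, -1.7]
grip_width: 0.0088
grasp_force: 58.9
```

Call:
{"name": "move_arm", "arguments": {
  "moves": [
    [[0,0,0,0,0],[0,0,0,0,0]]
  ]
}}

```text
clock: 4.3
eef_pos: [0.5312, 0.0316, 0.1363]
tool_rot: [0.76, 0.65, -0.001, -0.001]
ft_force: [-0.2, -0.5, -2.1]
grip_width: 0.0087
grasp_force: 58.9
```

```bash
python3 - <<'E'
from h import *
import pickle
c=snap('wrist');print(c['obs']['eef_pos'],c['obs']['grip_width']); save(c,'pics/w3.png');pickle.dump(c,open('w3.pkl','wb'))
print(proj(c,[.554,.1687,.155]))
E
```

```text
[0.53122566 0.0316246  0.13625897] 0.00874066437548172
[323.33361259 -59.93500068]
```

View pics/w3.png

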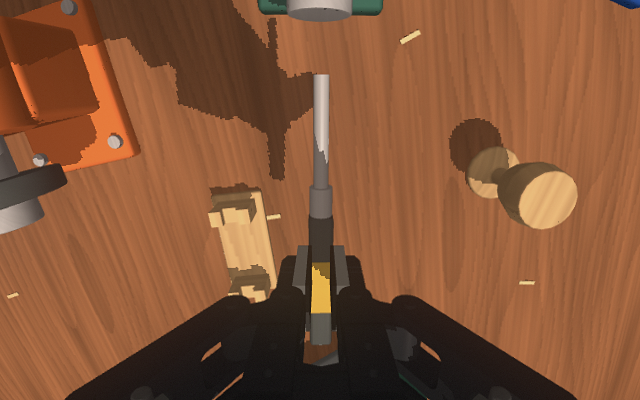

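Wrist picture: the punch is held straight along column 320 with its tip at (321,76). The lug is out of view above, with only the nose at (320,5) showing. I'll rise and shift sideways for one look at the lug.

Call:
{"name": "move_arm", "arguments": {
  "moves": [
    [[-0.02,0,0.06,0,0],[-0.05,0.03,0.12,0,0],[-0.05,0.08,0.12,0,0],[-0.05,0.08,0.12,0,0]]
  ]
}}

```text
clock: 4.85
eef_pos: [0.4819, 0.114, 0.2585]
tool_rot: [0.759, 0.651, 0.002, 0.0]
ft_force: [-0.8, -1.4, -0.7]
grip_width: 0.0089
grasp_force: 58.9
```

```bash
python3 - <<'E'
from h import *
import pickle
c=snap('wrist');print(c['obs']['eef_pos'],c['obs']['joint_vel']); save(c,'pics/w4.png');pickle.dump(c,open('w4.pkl','wb'))
print(proj(c,[.554,.1687,.155]))
E
```

```text
[0.48185739 0.11404599 0.25849791] [-0.05250444  0.02423028 -0.04074242 -0.00623674 -0.03770462 -0.02508482]
[397.56366762 112.19296534]
```

View pics/w4.png

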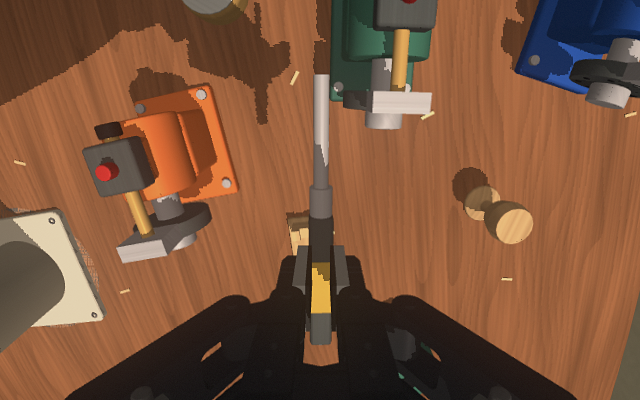

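Wrist picture: the green head's lug has its top at (371–432, 92–114), the brass pin runs from (396,90) up to (402,35), and the nose is at (384,118). The goblet is at (510,222).

```bash
python3 - <<'E'
from h import *
import pickle
c=pickle.load(open('w4.pkl','rb'))
hsv=cv2.cvtColor(c['color'],cv2.COLOR_RGB2HSV)
L=[]
for v in range(40,88,4):
    m=np.where((hsv[v,375:425,0]>12)&(hsv[v,375:425,0]<26)&(hsv[v,375:425,1]>120)&(hsv[v,375:425,2]>100))[0]+375
    if len(m): L.append(onz(c,(m.min()+m.max())/2,v,.155)[:2]); print(v,m.min(),m.max(),L[-1].round(4))
L=np.array(L); p=np.polyfit(L[:,1],L[:,0],1); print('pin yaw',90-np.degrees(np.arctan(p[0])))
W=[]
for u in range(378,430,6):
    m=np.where((hsv[85:125,u,1]<60)&(hsv[85:125,u,2]>135))[0]+85
    print(u,m.min(),m.max()); W.append(onz(c,u,m.max()+.5,.173)[:2])
W=np.array(W);q=np.polyfit(W[:,0],W[:,1],1);print('edge yaw',np.degrees(np.arctan(q[0])),W[[0,-1]])
A=np.array([[1,-p[0]],[-q[0],1]]);print('mouth',np.linalg.solve(A,[p[1],q[1]]))
m=np.where((hsv[104,340:460,1]<60)&(hsv[104,340:460,2]>135))[0]+340;print('lug ends',onz(c,m.min(),104,.173),onz(c,m.max(),104,.173))
# punch in w3 & w4 : tip
for f in('w3','w4'):
    d=pickle.load(open(f+'.pkl','rb'));e=np.array(d['obs']['eef_pos']);Rm=R.from_quat(d['obs']['tool_rot']).as_matrix()
    ax=e[2]+.0185
    t=onz(d,321,76,ax);r=onz(d,320,344,ax+.0);print(f,'tip',t,'tool frame',Rm.T@(t-e),'rear',Rm.T@(r-e),'yaw toolx',np.degrees(np.arctan2(Rm[1,0],Rm[0,0])))
E
```

```text
40 394 408 [0.5615 0.2226]
44 394 408 [0.5612 0.2198]
48 394 407 [0.5606 0.2169]
52 394 407 [0.5603 0.214 ]
56 393 407 [0.5596 0.2112]
60 393 407 [0.5594 0.2082]
64 393 406 [0.5587 0.2053]
68 393 406 [0.5585 0.2024]
72 392 413 [0.5606 0.1991]
76 392 405 [0.5572 0.1965]
80 392 405 [0.5569 0.1935]
84 392 404 [0.5562 0.1905]
pin yaw 81.68244924044781
378 91 124
384 91 124
390 91 124
396 91 124
402 92 113
408 85 113
414 92 113
420 93 113
426 93 113
edge yaw 8.745360574884335 [[0.53427076 0.16348102]
 [0.57149859 0.16640823]]
mouth [0.5531882  0.16542645]
lug ends [0.53134007 0.17929493 0.173     ] [0.57496148 0.17302332 0.173     ]
w3 tip [0.54516087 0.11832103 0.15475897] tool frame [ 0.08779661  0.00021259 -0.01855855] rear [-0.05560247 -0.00024586 -0.01846277] yaw toolx 81.030259139975
w4 tip [0.49534814 0.20077461 0.27699791] tool frame [ 0.08780502  0.00021368 -0.01833948] rear [-0.05547086 -0.00024522 -0.0186019 ] yaw toolx 81.26387157883376
```

Call:
{"name": "move_arm", "arguments": {
  "moves": [
    [[0.02,-0.06,0,0,0],[0.0515,-0.0713,-0.05,0,0],[0.0515,-0.0713,-0.1,0,0],[0.0515,-0.0713,-0.122,0,0],[0.0515,-0.0713,-0.122,0,0]]
  ]
}}

```text
clock: 5.52
eef_pos: [0.5309, 0.0387, 0.1318]
tool_rot: [0.761, 0.649, -0.003, -0.002]
ft_force: [-0.4, 0.5, 0.0]
grip_width: 0.0089
grasp_force: 59.0
```

Call:
{"name": "move_arm", "arguments": {
  "moves": [
    [[0,0,0,0,0],[0,0,0,0,0]]
  ]
}}

```text
clock: 5.78
eef_pos: [0.5349, 0.0404, 0.1365]
tool_rot: [0.76, 0.65, 0.001, 0.001]
ft_force: [-0.4, 0.2, -1.1]
grip_width: 0.0086
grasp_force: 59.0
```

```bash
python3 - <<'E'
from h import *
o=monitor.get_obs();e=np.array(o['eef_pos']);Rm=R.from_quat(o['tool_rot']).as_matrix()
t=e+Rm@[.0878,.0002,-.0186]; yaw=81.2; 
u=np.array([np.cos(np.radians(yaw)),np.sin(np.radians(yaw)),0]); n=np.array([u[1],-u[0],0])
d=t-[.553,.169,.155]; print(e,'yaw',np.degrees(np.arctan2(Rm[1,0],Rm[0,0])),'tilt',np.degrees(Rm[2,0]),'along',d@u,'lat',d@n,'dz',d[2],o['ft_force'])
E
```

```text
[0.53492678 0.04038806 0.1364747 ] yaw 81.0097519664796 tilt 0.03560577125069443 along -0.0420754527760472 lat 0.0022493795485434166 dz 0.00012978832874965818 [-0.36375954  0.16566226 -1.12235232]
```

Call:
{"name": "move_arm", "arguments": {
  "moves": [
    [[0,0.018,0,0,0],[0.0035,0.036,0,0,0],[0.0035,0.036,0,0,0],[0.0035,0.036,0,0,0]]
  ]
}}

```text
clock: 6.28
eef_pos: [0.5372, 0.0772, 0.1347]
tool_rot: [0.76, 0.65, -0.0, 0.0]
ft_force: [0.2, -0.5, -1.9]
grip_width: 0.0085
grasp_force: 59.0
```

```bash
python3 - <<'E'
from h import *
c=snap('wrist');save(c,'pics/w5.png',(220,0,420,150),4)
o=c['obs'];e=np.array(o['eef_pos']);Rm=R.from_quat(o['tool_rot']).as_matrix()
t=e+Rm@[.0878,.0002,-.0186]; yaw=81.2; 
u=np.array([np.cos(np.radians(yaw)),np.sin(np.radians(yaw)),0]); n=np.array([u[1],-u[0],0])
d=t-[.553,.169,.155]; print(e,'along',d@u,'lat',d@n,'dz',d[2],o['ft_force'])
E
```

```text
[0.53724949 0.07721057 0.1347411 ] along -0.005312119184554211 lat -0.0011706952741884157 dz -0.0016914017869091857 [ 0.20857672 -0.52053091 -1.89556036]
```

View pics/w5.png

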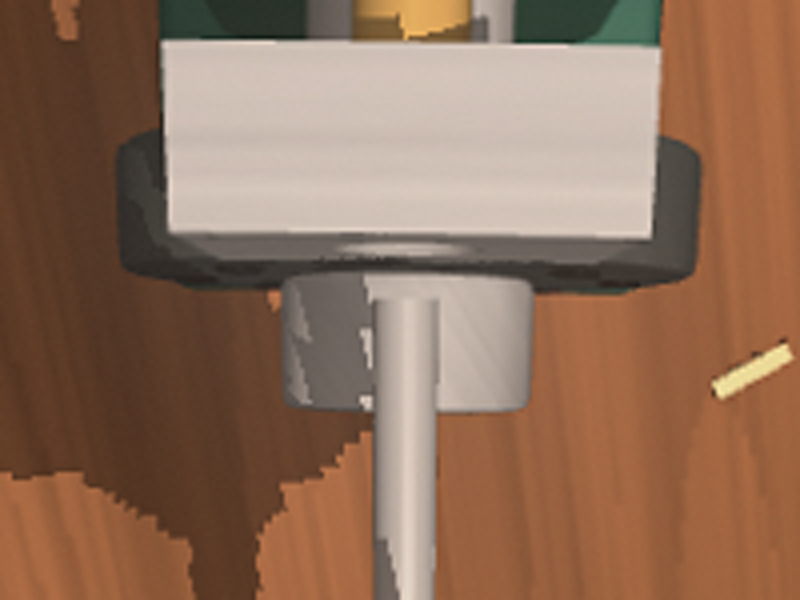

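Close crop: the lug spans columns 165–657 (centre 411) and the shank is at column 407. Allowing for height they agree within 0.2 mm, and the edges are parallel. Lift 1.5 mm and drive in.

Call:
{"name": "move_arm", "arguments": {
  "moves": [
    [[0,0,0.0015,0,0],[0.001,0.006,0.0015,0,0],[0.002,0.012,0.0015,0,0],[0.0027,0.018,0.0015,0,0],[0.0027,0.018,0.0015,0,0]]
  ]
}}

```text
clock: 6.95
eef_pos: [0.5396, 0.0925, 0.136]
tool_rot: [0.761, 0.649, -0.002, 0.002]
ft_force: [0.0, -6.5, 0.4]
grip_width: 0.0086
grasp_force: 59.1
```

Call:
{"name": "move_arm", "arguments": {
  "moves": [
    [[0.001,0.006,0,0,0],[0.002,0.011,0,0,0],[0.0025,0.016,0,0,0],[0.0025,0.016,0,0,0]]
  ]
}}

```text
clock: 7.45
eef_pos: [0.542, 0.1076, 0.1359]
tool_rot: [0.761, 0.649, -0.003, 0.002]
ft_force: [-0.6, -8.9, 0.1]
grip_width: 0.0088
grasp_force: 59.1
```

```bash
cat > st.py <<'E'
from h import *
o=monitor.get_obs();e=np.array(o['eef_pos']);Rm=R.from_quat(o['tool_rot']).as_matrix()
t=e+Rm@[.0878,.0002,-.0186]; yaw=81.2; 
u=np.array([np.cos(np.radians(yaw)),np.sin(np.radians(yaw)),0]); n=np.array([u[1],-u[0],0])
d=t-[.553,.169,.155]; print(e,'along',d@u,'lat',d@n,'dz',d[2],'F',o['ft_force'],'yaw',np.degrees(np.arctan2(Rm[1,0],Rm[0,0])))
E
python3 st.py
```

```text
[0.54197945 0.10758916 0.13589738] along 0.02555132947430531 lat -0.0008643002587070412 dz -0.0011139722550617681 F [-0.60086734 -8.9043335   0.06553527] yaw 80.92189902898923
```

Steady 9 N of pin friction. About 10 mm to go; creep until the stop is felt.

Call:
{"name": "move_arm", "arguments": {
  "moves": [
    [[0.0005,0.003,0,0,0],[0.001,0.006,0,0,0],[0.0014,0.009,0,0,0],[0.0014,0.009,0,0,0]]
  ]
}}

```text
clock: 7.95
eef_pos: [0.5434, 0.1164, 0.1359]
tool_rot: [0.761, 0.649, -0.003, 0.002]
ft_force: [-0.2, -8.6, 0.2]
grip_width: 0.009
grasp_force: 59.1
```

Call:
{"name": "move_arm", "arguments": {
  "moves": [
    [[0.0002,0.001,0,0,0],[0.0003,0.002,0,0,0],[0.0003,0.002,0,0,0]]
  ]
}}

```text
clock: 8.32
eef_pos: [0.5435, 0.1177, 0.1359]
tool_rot: [0.761, 0.649, -0.003, 0.003]
ft_force: [-0.7, -10.7, 0.1]
grip_width: 0.0087
grasp_force: 59.2
```

Call:
{"name": "move_arm", "arguments": {
  "moves": [
    [[0.0002,0.001,0,0,0],[0.0002,0.001,0,0,0]]
  ]
}}

```text
clock: 8.57
eef_pos: [0.5435, 0.1178, 0.1357]
tool_rot: [0.761, 0.648, -0.004, 0.003]
ft_force: [-2.6, -12.5, -0.0]
grip_width: 0.0087
grasp_force: 59.2
```

Call:
{"name": "move_arm", "arguments": {
  "moves": [
    [[0.0002,0.001,0,0,0],[0.0002,0.001,0,0,0]]
  ]
}}

```text
clock: 8.82
eef_pos: [0.5434, 0.1178, 0.1356]
tool_rot: [0.761, 0.648, -0.005, 0.004]
ft_force: [-2.1, -14.7, 1.2]
grip_width: 0.0087
grasp_force: 59.2
```

The stop is reached: the force rises with no motion, at 36 mm depth. Withdraw.

Call:
{"name": "move_arm", "arguments": {
  "moves": [
    [[-0.003,-0.02,0,0,0],[-0.0065,-0.042,0,0,0],[-0.0095,-0.062,0,0,0],[-0.014,-0.09,0,0,0],[-0.055,-0.12,0,3,0]]
  ]
}}

```text
clock: 9.45
eef_pos: [0.4914, 0.0025, 0.1364]
tool_rot: [0.742, 0.67, 0.001, 0.001]
ft_force: [-0.2, -0.4, -0.4]
grip_width: 0.0087
grasp_force: 59.1
```

Call:
{"name": "move_arm", "arguments": {
  "moves": [
    [[-0.035,-0.02,-0.02,4,0],[-0.042,-0.027,-0.05,4,0],[-0.042,-0.027,-0.05,4,0],[-0.042,-0.027,-0.05,4,0]]
  ]
}}

```text
clock: 9.95
eef_pos: [0.449, -0.0233, 0.0874]
tool_rot: [0.719, 0.695, 0.001, 0.001]
ft_force: [-0.2, 0.3, -0.8]
grip_width: 0.0087
grasp_force: 59.1
```

```bash
python3 st.py; python3 - <<'E'
from h import *
import pickle
c=snap('wrist');save(c,'pics/w6.png');pickle.dump(c,open('w6.pkl','wb'));t=snap('top')
save(t,'pics/t2.png',(210,175,470,290),3)
E
```

```text
[ 0.44904286 -0.02331886  0.08738219] along -0.11877080179937512 lat -0.08360044561986629 dz -0.04898438132346235 F [-0.16956021  0.25612347 -0.83008802] yaw 88.0345077935922
```

View pics/w6.png

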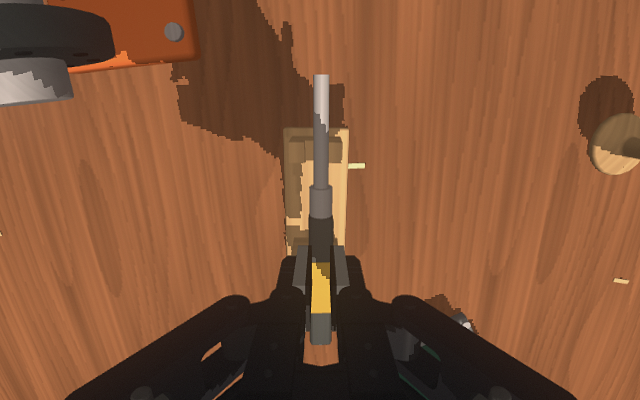

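The punch is still at (321,76) in the grip and unmoved, with the rest below at (317,190). Align to the pose at which it was grasped.

Call:
{"name": "move_arm", "arguments": {
  "moves": [
    [[-0.003,-0.0047,-0.03,0,0],[-0.003,-0.0047,-0.05,0,0],[-0.003,-0.0047,-0.05,0,0],[-0.003,-0.0047,-0.05,0,0]]
  ]
}}

```text
clock: 10.55
eef_pos: [0.446, -0.0279, 0.0374]
tool_rot: [0.719, 0.695, 0.001, 0.001]
ft_force: [0.3, 0.7, -0.7]
grip_width: 0.0089
grasp_force: 59.1
```

```bash
python3 st.py
```

```text
[ 0.44601614 -0.02790368  0.0373708 ] along -0.12376245628906313 lat -0.085934787311932 dz -0.09903096754613058 F [ 0.32608951  0.67689953 -0.67894124] yaw 88.06482597605353
```

Matches the grasp pose. Lower to z 0.016, watching the force.

Call:
{"name": "move_arm", "arguments": {
  "moves": [
    [[0,0,-0.008,0,0],[0,0,-0.015,0,0],[0,0,-0.021,0,0],[0,0,-0.021,0,0]]
  ]
}}

```text
clock: 11.05
eef_pos: [0.4446, -0.0281, 0.0156]
tool_rot: [0.719, 0.695, 0.0, -0.0]
ft_force: [-1.8, -0.1, 4.9]
grip_width: 0.0089
grasp_force: 60.0
```

Call:
{"name": "move_arm", "arguments": {
  "moves": [
    [[0,0,0,0,20],[0,0,0,0,45],[0,0,0,0,45],[0,0,0.03,0,45],[0,0,0.08,0,45]]
  ]
}}

```text
clock: 11.68
eef_pos: [0.4427, -0.028, 0.0945]
tool_rot: [0.719, 0.695, -0.002, -0.002]
ft_force: [1.4, 0.6, -0.3]
grip_width: 0.0386
grasp_force: 0.0
```

Call:
{"name": "move_arm", "arguments": {
  "moves": [
    [[0,0,0.06,0,0],[0,0,0.08,0,0],[0,0,0.08,0,0]]
  ]
}}

```text
clock: 12.05
eef_pos: [0.446, -0.0282, 0.1769]
tool_rot: [0.719, 0.695, 0.001, 0.002]
ft_force: [-0.4, -0.5, -0.6]
grip_width: 0.0002
grasp_force: 0.0
```

```bash
python3 - <<'E'
from h import *
import pickle
c=snap('wrist');o=c['obs'];print(o['clock'],o['eef_pos'],o['ft_force']);pickle.dump(c,open('w7.pkl','wb'));save(c,'pics/w7.png')
hsv=cv2.cvtColor(c['color'],cv2.COLOR_RGB2HSV)
y=cv2.inRange(hsv,(20,170,120),(32,255,255)); y[:,:270]=0;y[:,370:]=0
n,l,s,ce=cv2.connectedComponentsWithStats(y);i=1+s[1:,4].argmax();print('yel',s[i],onz(c,*ce[i],.04))
for P in ([.4495,.0594,.034],[.4432,-.0774,.04]): print(proj(c,P))
for v in range(85,240,8):
    m=np.where(hsv[v,295:350,1]<90)[0]+295
    if len(m): print(v,m.min(),m.max(),onz(c,(m.min()+m.max())/2,v,.036)[:2].round(4))
t=snap('top')
h=cv2.cvtColor(t['color'],cv2.COLOR_RGB2HSV)
w=pickle.load(open('top.pkl','rb'))
print('oil',onz(w,488,280,.11),onz(w,472,280,.02),'goblet',onz(w,342,157,.086))
E
```

```text
12.05 [ 0.44604748 -0.02819124  0.17693987] [-0.43537442 -0.50827479 -0.605997  ]
yel [312 204  13   2  14] [ 0.44298799 -0.05552323  0.04      ]
[320.10717127  83.13398739]
[318.57805783 225.13476969]
85 315 321 [0.4475 0.0578]
93 315 321 [0.4473 0.0509]
101 315 322 [0.4475 0.0438]
109 315 321 [0.4468 0.0367]
117 315 321 [0.4465 0.0295]
125 315 321 [0.4462 0.0222]
133 315 321 [0.446  0.0148]
141 313 349 [0.458  0.0068]
149 313 323 [ 4.454e-01 -4.000e-04]
157 313 324 [ 0.4456 -0.0081]
165 313 323 [ 0.4449 -0.0159]
173 313 323 [ 0.4446 -0.0239]
213 313 323 [ 0.443  -0.0657]
221 313 323 [ 0.4427 -0.0745]
oil [ 0.39407588 -0.32733668  0.11      ] [ 0.39540971 -0.32296038  0.02      ] goblet [0.70081807 0.01277055 0.086     ]
```

The punch is back within a millimetre of where it lay. Now to the cutout.

Call:
{"name": "move_arm", "arguments": {
  "moves": [
    [[0.005,-0.02,0.05,-10,0],[0.015,-0.06,0.083,-20,0],[0.025,-0.11,0.083,-30,0],[0.035,-0.16,0.083,-40,0],[0.045,-0.2,0.083,-50,0]]
  ]
}}

```text
clock: 12.78
eef_pos: [0.4889, -0.2296, 0.2557]
tool_rot: [0.947, 0.323, -0.002, -0.001]
ft_force: [0.7, 1.3, 0.4]
grip_width: 0.0
grasp_force: 0.0
```

Call:
{"name": "move_arm", "arguments": {
  "moves": [
    [[0.003,-0.009,0,-10,0],[0.003,-0.009,0,-11,0],[0.003,-0.009,0,-11,0]]
  ]
}}

```text
clock: 13.15
eef_pos: [0.492, -0.2363, 0.257]
tool_rot: [0.972, 0.235, -0.001, -0.001]
ft_force: [0.1, 1.2, -1.0]
grip_width: -0.0001
grasp_force: 0.0
```

```bash
python3 - <<'E'
from h import *
import pickle
c=snap('wrist');o=c['obs'];print(o['clock'],o['eef_pos'],o['ft_force']);pickle.dump(c,open('w8.pkl','wb'));save(c,'pics/w8.png')
print(proj(c,[.547,-.21,.091]),proj(c,[.547,-.21,.172]))
E
```

```text
13.15 [ 0.49202986 -0.23632654  0.25696443] [ 0.05860108  1.15095403 -1.031582  ]
[322.68383772 111.32664435] [323.15263372 118.47693669]
```

View pics/w8.png

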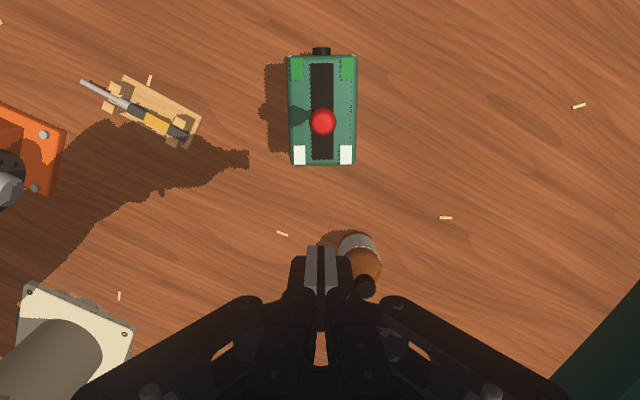

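Wrist picture (the last one I'll view): on the cutout the green marks are at (297,69) and (347,68), and the white ones at (299,155) and (346,154). The red tip is at (322,122). The oil bottle is at (360,262), and the punch lies on its rest at the left.

```bash
cat > lev.py <<'E'
from h import *
import sys
B=np.array([.5474,-.2097]);
def redpt(c):
    hsv=cv2.cvtColor(c['color'],cv2.COLOR_RGB2HSV)
    r=cv2.inRange(hsv,(0,190,90),(4,255,255))|cv2.inRange(hsv,(175,190,90),(180,255,255))
    n,l,s,ce=cv2.connectedComponentsWithStats(r); i=1+s[1:,4].argmax(); return s[i],ce[i]
E
python3 - <<'E'
from lev import *
import pickle
c=pickle.load(open('w8.pkl','rb'))
hsv=cv2.cvtColor(c['color'],cv2.COLOR_RGB2HSV)[50:170,285:362]
for nm,m in (('w',cv2.inRange(hsv,(0,0,180),(180,40,255))),('g',cv2.inRange(hsv,(45,150,110),(72,255,255)))):
    n,l,s,ce=cv2.connectedComponentsWithStats(m); k=1+np.argsort(-s[1:,4])[:2]
    P=[onz(c,ce[i][0]+285,ce[i][1]+50,.091) for i in k]; print(nm,s[k].tolist(),np.round(P,4).tolist()); 
    if nm=='w': w=np.mean(P,0)
    else: g=np.mean(P,0)
print('mid',(w+g)/2,'yaw',np.degrees(np.arctan2(*(g-w)[[1,0]])),np.linalg.norm(g-w))
C=[onz(c,*p,.091) for p in((288,56),(356,55),(357,165),(289,165))];print('corners',np.round(C,4).tolist(),np.mean(C,0))
s,ce=redpt(c);print(s,ce,onz(c,*ce,.16))
Rm=R.from_quat(c['obs']['tool_rot']).as_matrix();print(np.degrees(np.arctan2(Rm[1,0],Rm[0,0])))
E
```

```text
w [[55, 95, 12, 20, 234], [9, 95, 12, 20, 219]] [[0.5193, -0.2509, 0.091], [0.4968, -0.2084, 0.091]]
g [] []
mid [nan nan nan] yaw nan nan
corners [[0.5779, -0.1568, 0.091], [0.6083, -0.2141, 0.091], [0.5148, -0.2671, 0.091], [0.4822, -0.2037, 0.091]] [ 0.54582032 -0.21042317  0.091     ]
[312 110  24  24 234] [322.61111111 122.34615385] [ 0.54322652 -0.21154347  0.16      ]
27.181805860868945
  return _methods._mean(a, axis=axis, dtype=dtype,
  ret = ret.dtype.type(ret / rcount)
```

Call:
{"name": "move_arm", "arguments": {
  "moves": [
    [[0.045,0.023,0,0,0],[0.0944,0.0472,0,0,0],[0.0944,0.0472,-0.06,0,0],[0.0944,0.0472,-0.115,0,0],[0.0944,0.0472,-0.127,0,0]]
  ]
}}

```text
clock: 13.82
eef_pos: [0.5837, -0.1877, 0.1269]
tool_rot: [0.972, 0.235, -0.004, -0.002]
ft_force: [0.3, 1.5, 1.2]
grip_width: 0.0001
grasp_force: 0.0
```

Call:
{"name": "move_arm", "arguments": {
  "moves": [
    [[0,0,0,0,0],[0,0,0,0,0]]
  ]
}}

```text
clock: 14.08
eef_pos: [0.589, -0.1905, 0.1346]
tool_rot: [0.972, 0.234, 0.002, 0.001]
ft_force: [0.4, 1.1, 0.2]
grip_width: 0.0004
grasp_force: 0.0
```

```bash
cat >> lev.py <<'E'
B=np.array([.5466,-.2101]);yb=np.radians(27.8);ux=np.array([np.cos(yb),np.sin(yb)]);uy=np.array([-ux[1],ux[0]])
def st():
    c=snap('wrist');o=c['obs'];e=np.array(o['eef_pos']);f=np.array(o['ft_force'])
    print('t',o['clock'],'rel x',((e[:2]-B)@ux).round(4),'y',((e[:2]-B)@uy).round(4),'z',e[2].round(4),'Fx',(f[:2]@ux).round(1),'Fz',f[2].round(1))
    for nm,d in (('wrist',c),('top',snap('top')),('scene',snap('scene'))):
        try:
            s,ce=redpt(d)
            # grip centre is 75 mm from the pivot, in plane through B: ray meets the swing plane
            r=ray(d,*ce);n=np.array([uy[0],uy[1],0]);Q=d['E']+r*(((np.array([*B,0])-d['E'])@n)/(r@n))
            # and onto the circle of radius 74 seen along the ray
            th=np.linspace(-.8,.8,1601);P=np.stack([B[0]+ux[0]*.074*np.sin(th),B[1]+ux[1]*.074*np.sin(th),.085+.074*np.cos(th)],1)
            v=P-d['E'];dist=np.linalg.norm(np.cross(v,r),axis=1);i=dist.argmin()
            print(nm,s.tolist(),ce.round(1),'theta',th[i].round(3),'miss',dist[i].round(4))
        except Exception as ex: print(nm,ex)
if __name__=='__main__': st()
E
python3 lev.py
```

```text
t 14.075 rel x 0.0466 y -0.0024 z 0.1346 Fx 0.8 Fz 0.2
wrist [313, 332, 15, 34, 354] [320.4 350.2] theta -0.11 miss 0.0014
top [440, 209, 7, 8, 48] [443.  212.1] theta -0.016 miss 0.003
scene [249, 252, 6, 7, 36] [251.8 254.8] theta -0.043 miss 0.0011
```

Call:
{"name": "move_arm", "arguments": {
  "moves": [
    [[-0.012,-0.004,-0.004,0,0],[-0.023,-0.01,-0.004,0,0],[-0.032,-0.0145,-0.004,0,0],[-0.041,-0.019,-0.004,0,0],[-0.041,-0.019,-0.004,0,0]]
  ]
}}

```text
clock: 14.85
eef_pos: [0.5453, -0.2096, 0.1275]
tool_rot: [0.972, 0.233, -0.0, 0.0]
ft_force: [0.0, -0.6, -1.1]
grip_width: -0.0001
grasp_force: 0.0
```

```bash
python3 lev.py
```

```text
t 14.85 rel x -0.0009 y 0.0011 z 0.1275 Fx -0.3 Fz -1.1
wrist [317, 332, 8, 6, 46] [320.6 334.4] theta -0.8 miss 0.0042
top [443, 217, 9, 8, 52] [447.1 220.7] theta -0.308 miss 0.0026
scene [428, 202, 4, 4, 13] [429.4 203.6] theta 0.8 miss 0.4426
```

Call:
{"name": "move_arm", "arguments": {
  "moves": [
    [[-0.0035,-0.0019,0,0,0],[-0.007,-0.0037,0,0,0],[-0.009,-0.0047,0,0,0],[-0.009,-0.0047,0,0,0]]
  ]
}}

```text
clock: 15.5
eef_pos: [0.5389, -0.2122, 0.1267]
tool_rot: [0.972, 0.234, 0.002, -0.001]
ft_force: [7.2, 3.1, -4.1]
grip_width: -0.0002
grasp_force: 3.3
```

```bash
python3 lev.py|grep -v scene
```

```text
t 15.5 rel x -0.0078 y 0.0017 z 0.1267 Fx 7.8 Fz -4.1
wrist [317, 332, 8, 3, 22] [320.8 332.9] theta -0.8 miss 0.0077
top [444, 220, 9, 8, 53] [448.1 223.6] theta -0.408 miss 0.0021
```

Call:
{"name": "move_arm", "arguments": {
  "moves": [
    [[-0.003,-0.0016,0,0,0],[-0.006,-0.0032,0,0,0],[-0.006,-0.0032,0,0,0]]
  ]
}}

```text
clock: 16.02
eef_pos: [0.533, -0.2152, 0.1269]
tool_rot: [0.972, 0.235, 0.002, -0.001]
ft_force: [6.7, 3.1, -3.3]
grip_width: -0.0003
grasp_force: 3.1
```

```bash
python3 lev.py|grep -v scene
```

```text
t 16.025 rel x -0.0144 y 0.0018 z 0.1269 Fx 7.4 Fz -3.3
wrist attempt to get argmax of an empty sequence
top [445, 223, 9, 8, 55] [449.1 226.3] theta -0.504 miss 0.0019
```

Call:
{"name": "move_arm", "arguments": {
  "moves": [
    [[-0.003,-0.0016,0,0,0],[-0.0055,-0.0029,0,0,0],[-0.0055,-0.0029,0,0,0]]
  ]
}}

```text
clock: 16.55
eef_pos: [0.5277, -0.2183, 0.1278]
tool_rot: [0.972, 0.235, 0.002, -0.001]
ft_force: [5.5, 3.7, 0.1]
grip_width: 0.0002
grasp_force: 2.7
```

```bash
python3 lev.py|grep -v scene
```

```text
t 16.55 rel x -0.0205 y 0.0016 z 0.1278 Fx 6.6 Fz 0.1
wrist attempt to get argmax of an empty sequence
top [446, 225, 9, 9, 56] [450.  228.7] theta -0.594 miss 0.0022
```

Call:
{"name": "move_arm", "arguments": {
  "moves": [
    [[-0.0013,-0.0007,0,0,0],[-0.0027,-0.0014,0,0,0],[-0.0027,-0.0014,0,0,0]]
  ]
}}

```text
clock: 17.08
eef_pos: [0.5252, -0.2198, 0.1279]
tool_rot: [0.972, 0.235, 0.003, -0.001]
ft_force: [4.9, 4.0, 0.6]
grip_width: 0.0
grasp_force: 2.7
```

```bash
python3 lev.py|grep -v scene
```

```text
t 17.075 rel x -0.0234 y 0.0014 z 0.1279 Fx 6.2 Fz 0.6
wrist attempt to get argmax of an empty sequence
top [446, 226, 9, 8, 51] [450.2 229.6] theta -0.63 miss 0.0021
```

Call:
{"name": "move_arm", "arguments": {
  "moves": [
    [[-0.0013,-0.0007,0,0,0],[-0.0018,-0.0009,0,0,0],[-0.0018,-0.0009,0,0,0]]
  ]
}}

```text
clock: 17.6
eef_pos: [0.523, -0.2211, 0.1278]
tool_rot: [0.972, 0.234, 0.002, -0.0]
ft_force: [4.9, 2.9, -0.1]
grip_width: -0.0005
grasp_force: 2.1
```

```bash
python3 lev.py|grep -v scene
```

```text
t 17.6 rel x -0.026 y 0.0013 z 0.1278 Fx 5.6 Fz -0.1
wrist attempt to get argmax of an empty sequence
top [447, 227, 8, 8, 49] [450.6 230.6] theta -0.669 miss 0.0022
```

Call:
{"name": "move_arm", "arguments": {
  "moves": [
    [[0.02,0.0105,0.01,0,0],[0.02,0.0105,0.06,0,0],[0,0,0.1,0,0],[-0.04,-0.021,0.1,0,0],[-0.0655,-0.0345,0.1,0,0]]
  ]
}}

```text
clock: 18.38
eef_pos: [0.4541, -0.2572, 0.228]
tool_rot: [0.972, 0.234, -0.0, 0.001]
ft_force: [0.6, -0.4, 0.3]
grip_width: 0.0
grasp_force: 0.0
```

Call:
{"name": "move_arm", "arguments": {
  "moves": [
    [[-0.003,-0.0015,-0.02,0,0],[-0.003,-0.0015,-0.065,0,0],[-0.003,-0.0015,-0.095,0,0],[-0.003,-0.0015,-0.095,0,0],[-0.003,-0.0015,-0.095,0,0]]
  ]
}}

```text
clock: 19.0
eef_pos: [0.4531, -0.2584, 0.1335]
tool_rot: [0.972, 0.234, 0.0, 0.001]
ft_force: [-0.1, -0.1, 1.0]
grip_width: 0.0001
grasp_force: 0.0
```

```bash
python3 lev.py
```

```text
t 19.0 rel x -0.1052 y 0.0009 z 0.1335 Fx -0.1 Fz 1.0
wrist [301, 121, 39, 45, 1062] [320.4 146.3] theta -0.739 miss 0.0003
top [445, 225, 10, 10, 69] [449.5 229.1] theta -0.606 miss 0.0009
scene [233, 250, 10, 9, 57] [237.7 254. ] theta -0.669 miss 0.0017
```

Call:
{"name": "move_arm", "arguments": {
  "moves": [
    [[0.015,0.0079,-0.004,0,0],[0.026,0.0137,-0.004,0,0],[0.035,0.0184,-0.004,0,0],[0.044,0.0232,-0.004,0,0],[0.044,0.0232,-0.004,0,0]]
  ]
}}

```text
clock: 19.77
eef_pos: [0.493, -0.2373, 0.1321]
tool_rot: [0.973, 0.233, -0.004, 0.003]
ft_force: [-18.2, -4.6, 24.0]
grip_width: 0.0002
grasp_force: 13.8
```

```bash
python3 lev.py
```

```text
t 19.775 rel x -0.0601 y 0.0009 z 0.1321 Fx -18.3 Fz 24.0
wrist [302, 202, 41, 44, 1200] [322.8 227.2] theta -0.667 miss 0.0003
top [444, 223, 11, 9, 64] [449.  226.9] theta -0.522 miss 0.0014
scene [236, 251, 8, 8, 47] [239.9 254.1] theta -0.555 miss 0.0005
```

The grip's edge rubs on the finger as it rises. I'll follow its arc by rising while pushing.

Call:
{"name": "move_arm", "arguments": {
  "moves": [
    [[0,0,0.004,0,0],[0.005,0.0026,0.008,0,0],[0.01,0.0052,0.012,0,0],[0.015,0.0079,0.016,0,0],[0.02,0.0105,0.018,0,0]]
  ]
}}

```text
clock: 20.55
eef_pos: [0.517, -0.2239, 0.1462]
tool_rot: [0.972, 0.234, -0.0, -0.0]
ft_force: [-1.8, -1.9, 0.7]
grip_width: -0.0001
grasp_force: 0.9
```

```bash
python3 lev.py
```

```text
t 20.55 rel x -0.0327 y 0.0016 z 0.1462 Fx -2.5 Fz 0.7
wrist [305, 219, 38, 26, 572] [321.8 233. ] theta -0.311 miss 0.0009
top [442, 213, 7, 7, 43] [444.9 216. ] theta -0.148 miss 0.0025
scene [245, 251, 7, 8, 40] [247.8 254.4] theta -0.197 miss 0.0002
```

Call:
{"name": "move_arm", "arguments": {
  "moves": [
    [[0.006,0.0032,0.003,0,0],[0.012,0.0063,0.003,0,0],[0.018,0.0095,0,0,0],[0.024,0.0127,-0.004,0,0],[0.027,0.0142,-0.006,0,0]]
  ]
}}

```text
clock: 21.32
eef_pos: [0.55, -0.208, 0.1493]
tool_rot: [0.972, 0.235, 0.009, 0.001]
ft_force: [-3.3, 10.6, 35.3]
grip_width: 0.0
grasp_force: 18.2
```

```bash
python3 lev.py
```

```text
t 21.325 rel x 0.0039 y 0.0002 z 0.1493 Fx 2.0 Fz 35.3
wrist [306, 228, 31, 17, 162] [319.9 235.2] theta 0.166 miss 0.0007
top [272, 314, 7, 7, 34] [275.3 316.9] theta -0.229 miss 0.4364
scene [255, 254, 5, 6, 20] [257.4 257.2] theta 0.185 miss 0.0016
```

The tool is resting on the grip (35 N down). Back off and raise first.

Call:
{"name": "move_arm", "arguments": {
  "moves": [
    [[-0.005,-0.0026,0.008,0,0],[-0.012,-0.0063,0.016,0,0],[-0.012,-0.0063,0.016,0,0]]
  ]
}}

```text
clock: 21.85
eef_pos: [0.5312, -0.2168, 0.1563]
tool_rot: [0.972, 0.233, -0.0, -0.0]
ft_force: [0.9, -0.2, -0.1]
grip_width: 0.0
grasp_force: 0.0
```

```bash
python3 lev.py
```

```text
t 21.85 rel x -0.0168 y 0.0013 z 0.1563 Fx 0.7 Fz -0.1
wrist [305, 189, 35, 33, 354] [320.6 206.3] theta 0.079 miss 0.001
top [436, 204, 8, 9, 53] [439.8 207.7] theta 0.148 miss 0.0022
scene [252, 253, 8, 7, 43] [256.  256.2] theta 0.123 miss 0.0
```

Call:
{"name": "move_arm", "arguments": {
  "moves": [
    [[-0.02,-0.0105,0,0,0],[-0.02,-0.0105,-0.028,0,0],[-0.01,-0.0053,-0.028,0,0],[0,0,-0.028,0,0],[0.007,0.0037,-0.028,0,0]]
  ]
}}

```text
clock: 22.62
eef_pos: [0.5395, -0.2124, 0.1287]
tool_rot: [0.972, 0.234, -0.0, 0.0]
ft_force: [-1.6, -1.9, -0.5]
grip_width: 0.0001
grasp_force: 1.7
```

Call:
{"name": "move_arm", "arguments": {
  "moves": [
    [[0.006,0.0032,0,0,0],[0.01,0.0053,0,0,0],[0.01,0.0053,0,0,0]]
  ]
}}

```text
clock: 23.0
eef_pos: [0.5491, -0.207, 0.1283]
tool_rot: [0.972, 0.234, 0.0, -0.0]
ft_force: [-0.9, -1.4, 0.1]
grip_width: -0.0001
grasp_force: 0.5
```

```bash
python3 lev.py
```

```text
t 23.0 rel x 0.0036 y 0.0016 z 0.1283 Fx -1.4 Fz 0.1
wrist [302, 205, 44, 43, 758] [323.1 225.3] theta 0.351 miss 0.0002
top [431, 197, 9, 9, 49] [435.  200.9] theta 0.415 miss 0.0025
scene [259, 255, 8, 8, 47] [262.3 258.4] theta 0.366 miss 0.0001
```

Past the block, at about 0.37 with 1.4 N. Continue gently.

Call:
{"name": "move_arm", "arguments": {
  "moves": [
    [[0.004,0.0021,0,0,0],[0.008,0.0042,0,0,0],[0.012,0.0063,0,0,0],[0.0145,0.0076,0,0,0],[0.0145,0.0076,0,0,0]]
  ]
}}

```text
clock: 23.78
eef_pos: [0.5638, -0.1995, 0.1285]
tool_rot: [0.972, 0.234, 0.001, 0.0]
ft_force: [-1.1, -0.5, -0.3]
grip_width: -0.0003
grasp_force: 0.4
```

```bash
python3 lev.py
```

```text
t 23.775 rel x 0.0202 y 0.0014 z 0.1285 Fx -1.2 Fz -0.3
wrist [301, 201, 43, 44, 1336] [322.9 222.5] theta 0.574 miss 0.0001
top [428, 193, 7, 7, 38] [430.7 195.7] theta 0.658 miss 0.0032
scene [264, 258, 8, 8, 49] [267.4 260.9] theta 0.578 miss 0.0009
```

Call:
{"name": "move_arm", "arguments": {
  "moves": [
    [[0.0015,0.0008,0,0,0],[0.003,0.0016,0,0,0],[0.003,0.0016,0,0,0]]
  ]
}}

```text
clock: 24.3
eef_pos: [0.566, -0.1982, 0.1282]
tool_rot: [0.972, 0.234, -0.0, -0.0]
ft_force: [-1.3, -0.1, -0.4]
grip_width: -0.0
grasp_force: 0.8
```

```bash
python3 lev.py
```

```text
t 24.3 rel x 0.0227 y 0.0015 z 0.1282 Fx -1.2 Fz -0.4
wrist [303, 201, 42, 44, 1322] [323.1 222.8] theta 0.606 miss 0.0001
top [427, 192, 7, 7, 37] [429.9 194.8] theta 0.705 miss 0.0034
scene [265, 258, 8, 8, 50] [268.2 261.4] theta 0.614 miss 0.001
```

Call:
{"name": "move_arm", "arguments": {
  "moves": [
    [[0.001,0.0005,0,0,0],[0.0018,0.0009,0,0,0],[0.0018,0.0009,0,0,0]]
  ]
}}

```text
clock: 24.82
eef_pos: [0.5679, -0.1972, 0.1283]
tool_rot: [0.972, 0.234, 0.0, -0.0]
ft_force: [-1.7, -1.5, 0.1]
grip_width: -0.0002
grasp_force: 0.8
```

```bash
python3 lev.py
```

```text
t 24.825 rel x 0.0249 y 0.0015 z 0.1283 Fx -2.2 Fz 0.1
wrist [302, 202, 42, 43, 1291] [323.  223.1] theta 0.631 miss 0.0001
top [426, 192, 8, 7, 35] [429.2 194.3] theta 0.739 miss 0.003
scene [265, 258, 9, 9, 48] [268.8 261.8] theta 0.638 miss 0.0013
```

Call:
{"name": "move_arm", "arguments": {
  "moves": [
    [[0.0006,0.0003,0,0,0],[0.0012,0.0006,0,0,0],[0.0012,0.0006,0,0,0]]
  ]
}}

```text
clock: 25.35
eef_pos: [0.5691, -0.1966, 0.1283]
tool_rot: [0.972, 0.234, 0.0, -0.0]
ft_force: [-1.5, 0.5, -0.9]
grip_width: -0.0
grasp_force: 0.8
```

Call:
{"name": "move_arm", "arguments": {
  "moves": [
    [[-0.02,-0.0105,0.01,0,0],[-0.03,-0.0158,0.06,0,0],[-0.03,-0.0158,0.11,0,0],[-0.06,-0.03,0.13,0,0],[-0.06,-0.03,0.13,0,0]]
  ]
}}

```text
clock: 25.98
eef_pos: [0.5084, -0.2284, 0.2623]
tool_rot: [0.973, 0.232, 0.003, 0.002]
ft_force: [0.2, 0.3, -1.6]
grip_width: -0.0001
grasp_force: 0.0
```

```bash
python3 lev.py; python3 - <<'E'
from h import *
import pickle
t=snap('top');a=pickle.load(open('top.pkl','rb'))['color'].astype(int);b=t['color'].astype(int)
d=(abs(a-b).max(2)>50).astype(np.uint8)
for n,(u,v) in dict(goblet=(342,163),oil=(484,280),tin=(217,280),punch=(350,261),pin=(235,203)).items():
    print(n,d[v-18:v+18,u-25:u+25].sum())
hsv=cv2.cvtColor(t['color'],cv2.COLOR_RGB2HSV)[195:215,215:285]; h0=cv2.cvtColor(a.astype(np.uint8),cv2.COLOR_RGB2HSV)[195:215,215:285]
for h in(h0,hsv):
    m=cv2.inRange(h,(14,120,110),(26,255,255)); ys,xs=np.where(m>0); print('brass cols',xs.min()+215,xs.max()+215,len(xs))
for h in (a,b):
    k=(h[195:215,205:245].max(2)<45); ys,xs=np.where(k);print('dark',len(xs),xs.min()+205 if len(xs) else '')
E
```

```text
t 25.975 rel x -0.0423 y 0.0016 z 0.2623 Fx 0.3 Fz -1.6
wrist [307, 68, 25, 33, 588] [320.1  83.4] theta 0.657 miss 0.0001
top [426, 191, 8, 11, 69] [429.7 196. ] theta 0.676 miss 0.001
scene [266, 259, 7, 8, 43] [268.9 262. ] theta 0.647 miss 0.0017
goblet 0
oil 61
tin 0
punch 584
pin 108
brass cols 227 267 107
brass cols 215 260 147
dark 29 222
dark 17 211
```

Lever on at about 0.66 (three views agree) and let go. The pin is out, the punch is on its rest, and the goblet and tin are unmoved. Hand in.

```bash
python3 -c "
from workcell import job
print(job.job_done())"
```

```text
the job is handed in; nothing more can be done
None
```

I handed the job in at about 26 s: the pin is driven out to its stop and the punch is back on its rest within about 1 mm. The lever went to about −0.67 (off), then to about +0.66 (on) without a stop being felt, and was let go. The gripper rested on the lever's grip at up to about 35 N mid-throw before I backed off. The goblet and tin showed no change; I couldn't re-check the oil bottle because something (probably the arm's shadow) altered the top view there, but the hand never came closer than about 9 cm.

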